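# Clear the drilling bed and zero its batch counter

### The arm

A 6-joint arm with a two-finger parallel gripper is mounted at the origin on the work surface. World frame = base frame: x ahead of the robot, y to its left, z up, the work surface at z = 0. Lengths are in m, angles in degrees, forces in N, time in s.
With the tool pointing down it reaches from about 0.25 to 0.775 m from the base axis. Payload 4 kg.
Tool frame: the origin (TCP) lies midway between the tips of the shut fingers; the grasp point (between the pads) lies 19 mm behind it; z points along the fingers, y is the line along which they close (so a half turn about z gives the same grasp; the last joint's range is limited). The gripper opens to 85 mm and grips with 20 to 120 N. Pads are 22 mm wide; open, the fingers measure 114 mm over their backs; the gripper's body (76 mm by 85 mm) begins 54 mm behind the grasp point. The pads swing forward as they close: fully open they stand 13 mm farther back than shut.
Start: joints at [-82.855, 4.996, 78.535, -0, 96.463, -5.907], TCP at [0.124, -0.536, 0.231] pointing down, gripper open.
Joint ranges: [-177.83, 177.83], [-43.37, 116.18], [15.69, 146.23], [-61.86, 241.86], [9.47, 152.12], [-147.06, 147.06]. Speed limits (degrees/s): [159.86, 159.86, 180, 180, 180, 180].

### API

Orientations are given as a 3x3 rotation matrix whose columns are the frame's x, y, z axes.
In Python, from rig import manip gives the robot as it stands. The module is installed in compiled form; this text tells all that it offers.
- The arm moves only by the shell command python3 -m handwheel 'ROWS'. ROWS is JSON, a list of rows, each an object with "grip": the closure, from 0 (fully open) to 1 (shut); "delta_pos": the shift along the tool's x, y, z each as a share of 25 cm, from -1 to 1, a list of three; "turn": the turn about the tool's z as a share of pi/2 rad, from -1 to 1. A call has 1 to 5 rows; each row is the pose to reach, as a shift and turn from the pose commanded when the call began, along the tool's axes at that moment; what a row does not reach only later rows make up. A row lasts 1/10 s, in which the tool goes at most 50 mm and 8.59 degrees, less where a joint would pass 70% of its speed; a pose out of reach is approached as far as the arm can. A call with a number of a shift or a turn outside -1 to 1 is refused whole. A call with a gripper value outside its range is refused whole. The fingers move at their own pace and stop on an object; the grip force is fixed at half the most. Time passes only in rows, so rows that repeat a pose let the fingers close. It gives the time, the measured TCP pose, the force, the opening and the grip force at its end, in the units of the state.
- manip.state(): the state, without advancing time (a new reading comes with each control period).
- manip.camera(name): name is "scene" or "side" or "wrist"; returns the picture (384x512x3 uint8, red, green, blue); there is no depth.
- manip.camera_model(name): a dict with "fx", "fy", "cx", "cy" (pixels), "k1" (the pictures are not rectified: a ray, as slopes to the right and down, at radius r is drawn at 1 + k1 r^2 times it, then the intrinsics apply), "R" (3x3) and "t" (3): a world point X has camera coordinates R X + t; the wrist camera has in their place "T_tool_cam" (4x4, takes a point from camera to tool coordinates, whose origin is the TCP and whose axes are the flange's). Camera axes: x right, y down, z forward; pixel columns grow to the right and rows downward; lengths in m; the calibration is good to about 2 mm. A picture is of the moment at which its call begins: read the wrist's pose just before it. camera_model takes no time and is no camera call.
- manip.close_job(): hands the job in; it is judged then, once.
The state is a dict: "t": time; "joint_pos": joint angles; "qvel": joint speeds; "tau": joint torques, N m; "position": TCP position; "ee_rot": TCP orientation; "contact_force": force on the tool from outside, world axes, zero at the start; "moment": the same for the moment, N m; "grip_width": opening from 0.0 (shut) to 1.0 (fully open); "gripper_force": force on a finger pad.
Only numpy, scipy, OpenCV 4.12 (cv2) and the standard library are available. Lean on these libraries where they do the work, as an engineer would, in place of code of your own. Each camera call takes 0.05 s, during which the arm holds its last target. There are 200 camera calls.

### The job

Get the drilling station ready for the next batch: get the bench brush out from under the low rack and with it, never with the gripper itself, sweep the three wooden offcuts from under the bar guard sideways into the scrap tray. Stand the brush back on the bench on its bristles, then turn the batch counter's reset knob anticlockwise, regripping as needed, until it is fully at its zero stop. Leave the paint jar, glue bottle and toy house standing where they are.

Things in the scene. Friction and masses are not known exactly. Their poses are not given: they have to be found in the camera images.
- drill_bed: Fixed drilling bed: plate 200 x 200 mm, top 24 mm up; origin on the bench under its centre, x from its front edge to its rear, y left. At x 85 to 100 a fence 20 mm above the plate and posts at y +-92 carry a guard of 8 mm bars, underside 86, top 94 mm up, over x -84 to 97, y +-96: the gripper cannot pass it, but sides and front are open beneath. Right of it (-y): the scrap tray.
- bed_top (a point): Centre of the bed plate's top face, 24 mm above the bench; axes as the bed's.
- tray_in (a point): Centre of the inner floor of the steel scrap tray joined to the bed's right side, 3 mm above the bench; axes as the bed's. Inside it spans x -97 to 97 and y -42 (outer wall, 34 mm above the bench) to 45 (the bed plate's edge, 21 mm above the tray floor); end walls 23 mm above the bench.
- offcut_block: Loose wooden offcut, rectangular 28 x 22 x 18 mm high; origin at the centre of its underside.
- offcut_round: Loose wooden offcut, a round slug 24 mm across and 20 mm high; origin at the centre of its underside.
- offcut_step: Loose wooden offcut, L-stepped, 26 x 24 mm, 20 mm high at the step; origin at the centre of its underside.
- brush: Bench brush, 140 g, standing on its bristles: head x -60 to 60 mm, 34 wide, 40 high (grey bristles to 25, wooden back above), and in line with it a straight wooden handle, x -60 to -180, section 22 wide x 18 high, its underside 22 and top 40 mm above the bristle tips. Origin between the bristle tips under the head's middle; x points from handle to head.
- brush_handle (a point): Grip point on the brush handle's axis, 125 mm behind the head's middle and 31 mm above the bristle tips; axes as the brush's.
- rack: Low plywood drying rack, fixed: top 160 x 120 mm (x, y), underside 48 and upper face 60 mm above the bench, on four 13 mm legs at x +-73, y +-53; three 32 mm blocks fixed on its outer (+y) half, up to 92 mm. The brush handle starts beneath it, the head sticking out on its right (-y) side. Origin on the bench under its centre.
- knob (a joint): Angle of the counter's reset knob in rad: 0 at the zero stop, where the pointer arm meets the stop pin; larger when turned clockwise seen from above, up to 3.6. Reset by turning anticlockwise.
- knob_grip (a point): Grip point on the knob's upright axis, 107 mm above the bench: the middle of a black bar grip 42 mm long (x), 14 mm thick (y), its top 117 mm and its foot disc's top 87 mm above the bench. It turns with the knob; its -x points along the pointer arm.
- counter: Batch counter, fixed: grey housing 90 x 90 x 75 mm, with a round dial plate on top and the knob in its middle; origin on the bench under its centre. At zero the knob's axes agree with the counter's; the 6 mm steel stop pin stands by the -x rim of the dial, 91 mm above the bench.
- paint_jar: Bystander: paint jar, 48 mm across, 100 mm high; origin at the centre of its underside.
- glue_bottle: Bystander: white glue bottle, 54 mm across, 150 mm high; origin at the centre of its underside.
- toy_house: Bystander: toy house, yellow with red roof, 52 x 66 x 86 mm; origin at the centre of its underside.
Not all that is in view belongs to the job. Leave any pink look-alike of the brush alone. There is more than one size of the counter; the one meant has the size given above.

How it is judged (in metres and radians):
On the way, in this order (a step that is already met when the one before it is completed fails the run):
1. all three offcuts lie in the scrap tray (x of offcut_block in the frame of tray_in between -0.105 and 0.105 m and y of offcut_block in the frame of tray_in between -0.048 and 0.042 m and z of each of offcut_block, offcut_round, offcut_step in the frame of tray_in below 0.032 m and x of offcut_round in the frame of tray_in between -0.105 and 0.105 m and y of offcut_round in the frame of tray_in between -0.048 and 0.042 m and x of offcut_step in the frame of tray_in between -0.105 and 0.105 m and y of offcut_step in the frame of tray_in between -0.048 and 0.042 m), for 0.2 s.
2. the brush stands on its bristles on the bench, let go (height (world z) of brush below 0.012 m and angle between brush's own z axis and vertical below 0.2 rad and linear speed of brush below 0.03 m/s and contact force between the fingers and brush below 0.2 N), for 0.2 s.
3. the reset knob is back at its zero stop (value of joint knob below 0.07 rad), for 0.2 s.
At the end, for the whole second after the job is handed in: All three offcuts lie in the scrap tray (centres within it, undersides less than 32 mm above its floor), the brush stands released and still on the bench on its bristles (within 12 mm of the bench, upright within 0.2 rad), and the knob is within 0.07 rad of its zero stop (all of step 1 and all of step 2 and value of joint knob below 0.07 rad); the robot touches nothing.
It fails at once if the gripper or arm pushes an offcut (contact force between any of the fingers, the arm and offcut_block above 1 N or contact force between any of the fingers, the arm and offcut_round above 1 N or contact force between any of the fingers, the arm and offcut_step above 1 N).
It fails at once if a bystander is moved over 25 mm or tipped (distance of any of paint_jar, glue_bottle, toy_house from where it was at the start of the episode above 0.025 m or angle between any of paint_jar, glue_bottle, toy_house's own z axis and vertical above 0.4 rad).
It also fails if it takes over 72 s, if anything falls off the work surface, if the arm or the gripper's body presses on something with over 40 N, if the wrist force passes 120 N, or if a joint passes its speed limit or range.

## Working session

There is one attempt and no reset: what is moved stays moved. The work goes in short steps, Python scripts to look and compute and a shell command to move; the robot and the scene stay as the last step left them, time stands still between calls to the robot, and variables do not carry over. Pictures are saved under pics/ and viewed, at most 10 in all, crops included, and the job is handed in when it is done.

```bash
mkdir -p pics
cat > h.py <<'E'
import numpy as np, cv2
from rig import manip
def model(n):
    m=manip.camera_model(n)
    if 'R' in m: return m,np.array(m['R']),np.array(m['t'])
    s=manip.state(); T=np.array(m['T_tool_cam']); Rt=np.array(s['ee_rot']); p=np.array(s['position'])
    Rw=Rt@T[:3,:3]; c=p+Rt@T[:3,3]
    return m,Rw.T,-Rw.T@c
def ray(M,u,v):
    m,R,t=M; d=np.array([(u-m['cx'])/m['fx'],(v-m['cy'])/m['fy']]); x=d.copy()
    for _ in range(30): x=d/(1+m['k1']*(x@x))
    return -R.T@t, R.T@np.array([x[0],x[1],1])
def atz(M,u,v,z):
    c,d=ray(M,u,v); return (c+d*(z-c[2])/d[2]).round(4)
def proj(M,X):
    m,R,t=M; q=R@np.array(X)+t; x=q[:2]/q[2]; x=x*(1+m['k1']*(x@x)); return (x*[m['fx'],m['fy']]+[m['cx'],m['cy']]).round(1)
def tri(L):
    A=np.zeros((3,3));b=np.zeros(3)
    for M,u,v in L:
        c,d=ray(M,u,v); d=d/np.linalg.norm(d);P=np.eye(3)-np.outer(d,d);A+=P;b+=P@c
    return np.linalg.solve(A,b).round(4)
E
python3 - <<'E'
from h import *
a=manip.camera('scene');b=manip.camera('side')
cv2.imwrite('pics/scene0.png',cv2.resize(a[:,:,::-1],(800,600),interpolation=cv2.INTER_CUBIC));cv2.imwrite('pics/side0.png',cv2.resize(b[:,:,::-1],(800,600),interpolation=cv2.INTER_CUBIC))
for n in('scene','side'):
    M=model(n);print(n,{k:M[0][k] for k in('fx','cx','cy','k1')},(-M[1].T@M[2]).round(3),M[1][2].round(2))
print(manip.camera_model('wrist')); print(manip.state())
E
```

```text
scene {'fx': 370.34873772622217, 'cx': 259.0240143570013, 'cy': 192.7033498702423, 'k1': -0.022271322299739275} [ 1.169 -0.35   0.69 ] [-0.69  0.39 -0.61]
side {'fx': 388.9504404127805, 'cx': 251.69094041068365, 'cy': 190.5515348860763, 'k1': -0.081963705113905} [0.101 0.573 0.933] [ 0.37 -0.52 -0.77]
{'fx': 270.74700957528074, 'fy': 270.74700957528074, 'cx': 257.0871356083558, 'cy': 190.936731956687, 'k1': -0.0596215608212423, 'T_tool_cam': array([[-9.14796456e-05, -9.57021698e-01, -2.90016311e-01,
         7.45618917e-02],
       [ 9.99999961e-01, -1.64340131e-04,  2.26874928e-04,
        -6.65196610e-04],
       [-2.64785547e-04, -2.90016279e-01,  9.57021676e-01,
        -1.42690246e-01],
       [ 0.00000000e+00,  0.00000000e+00,  0.00000000e+00,
         1.00000000e+00]])}
{'t': 0.1, 'joint_pos': array([-8.28559132e+01,  5.03754249e+00,  7.86166738e+01,  7.06411344e-04,
        9.64625745e+01, -5.90885297e+00]), 'qvel': array([ 0.01597109, -0.15702536, -0.15267964,  0.08409296, -0.04931708,
        0.01674741]), 'tau': array([ 1.77044316e-03, -3.53015077e+01, -3.14218426e+01, -2.26608327e-04,
        8.02587572e-03,  1.49272978e-05]), 'position': array([ 0.12414641, -0.53534855,  0.23022551]), 'ee_rot': array([[ 9.74161516e-01,  2.25852346e-01, -2.41347619e-04],
       [ 2.25852366e-01, -9.74159439e-01,  2.02408060e-03],
       [ 2.22032291e-04, -2.02629036e-03, -9.99997922e-01]]), 'contact_force': array([-0.70470027, -0.81417152,  0.02040548]), 'moment': array([0.00569331, 0.06177651, 0.01965133]), 'gripper_force': 0.0, 'grip_width': 0.9990100245654913}
```

View pics/scene0.png

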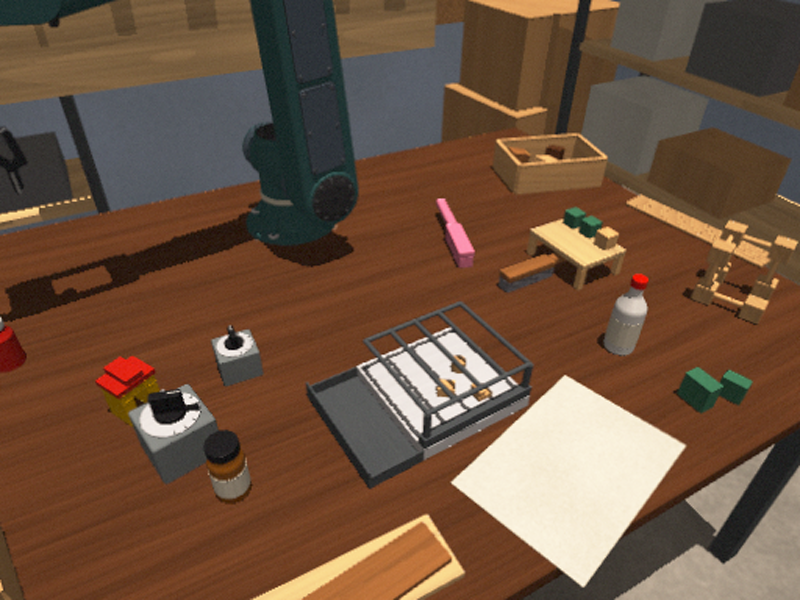

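View pics/side0.png

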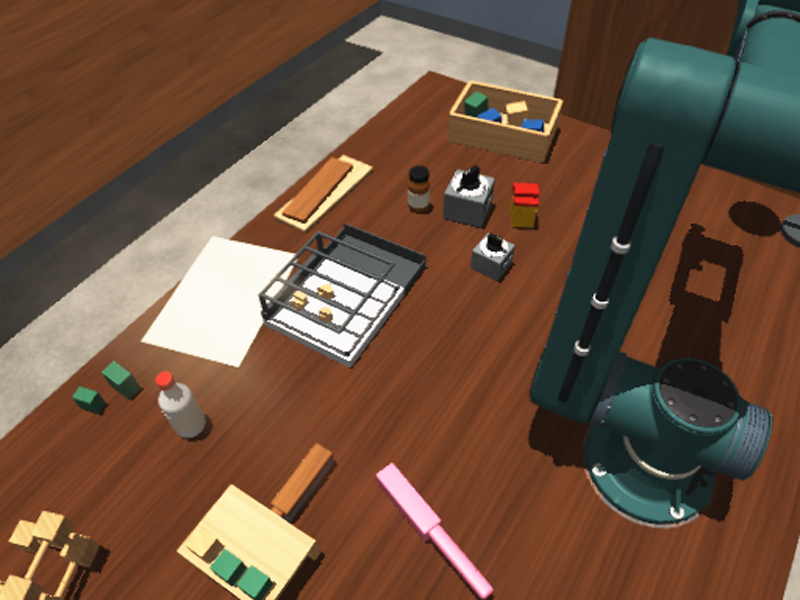

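Scene view (800x600): brush candidates are the pink look-alike (455,235) and the brown brush with grey bristles under the rack (530,270), which is the one I want. Counters: the small one is at (237,355) and the large one at (172,430), next to the jar (228,465) and house (128,385). The bed and guard are at (445,370) with three offcuts, the tray at (365,425), and the bottle at (627,318). I'll check both choices in close crops.

Run:
```python
from h import *
a=cv2.imread('pics/scene0.png');b=cv2.imread('pics/side0.png')
def c(im,x,y,w=200,h=150): return cv2.resize(im[y:y+h,x:x+w],(400,300),interpolation=cv2.INTER_CUBIC)
cv2.imwrite('pics/c1.png',np.vstack([np.hstack([c(a,470,190),c(b,170,435,200,150)]),np.hstack([c(a,80,340),c(b,390,130,200,150)])]))
cv2.imwrite('pics/c2.png',np.hstack([cv2.resize(a[290:490,300:540],(480,400)),cv2.resize(b[215:375,250:442],(480,400))])[:, :][:400,:960] if 0 else np.vstack([cv2.resize(a[290:490,300:540],(480,300*480*200//(240*300)))[:, :],])) if 0 else None
x=cv2.resize(a[290:490,300:540],(400,333),interpolation=cv2.INTER_CUBIC);y=cv2.resize(b[215:375,250:442],(400,333),interpolation=cv2.INTER_CUBIC)
cv2.imwrite('pics/c2.png',np.hstack([x,y]))
```

```text
(no output)
```

View pics/c1.png

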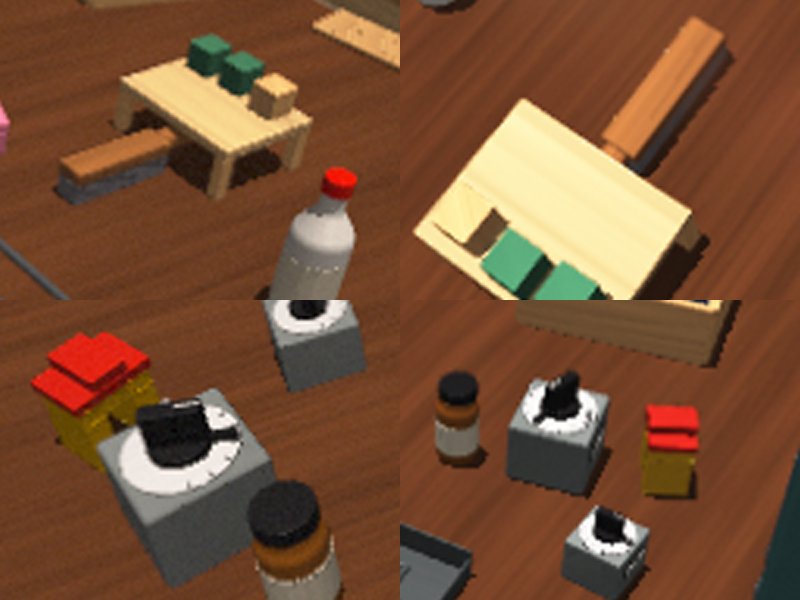

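View pics/c2.png

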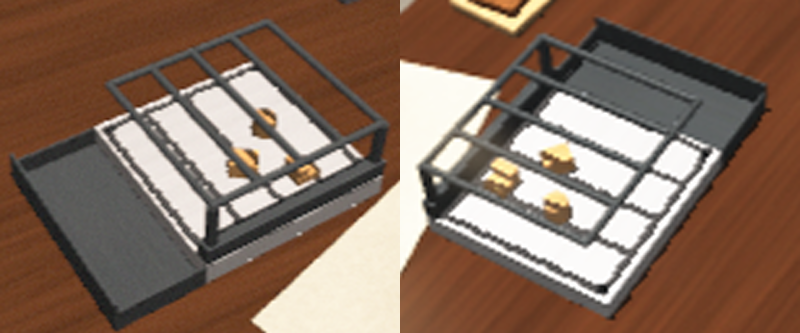

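The crops confirm it: the brown brush with grey bristles goes under the rack (scene tile 115,160), and the big counter with the bar grip is at scene tile (180,430), side tile (560,410). The bed's fence faces away from the robot. The offcuts are in c2 at scene (265,120), (243,162), (302,168) and side (557,157), (503,178), (557,207).

Run:
```python
from h import *
A=model('scene');B=model('side')
def px(x0,y0,s,u,v): return ((x0+u/s+.5)*.64-.5,(y0+v/s+.5)*.64-.5)
a1=lambda u,v:px(470,190,2,u,v); b1=lambda u,v:px(170,435,2,u-400,v)
a2=lambda u,v:px(80,340,2,u,v-300); b2=lambda u,v:px(390,130,2,u-400,v-300)
a3=lambda u,v:px(300,290,1.6667,u,v); b3=lambda u,v:px(250,215,2.0833,u-400,v)
def T(n,p,q): print(n,tri([(A,*p),(B,*q)]))
print('brush head top z.04 side',[atz(B,*b1(*q),.04) for q in((697,17),(725,38),(607,135),(636,153))])
print(' scene',[atz(A,*a1(*q),.04) for q in((60,160),(77,181))])
T('head out corner',a1(60,160),b1(697,17))
for n,p,q in(('rackA',(122,78),(690,213)),('rackB',(218,150),(523,98)),('rackC',(310,118),(414,231))):T(n,a1(*p),b1(*q));print(atz(A,*a1(*p),.06),atz(B,*b1(*q),.06))
for n,p,q in(('FR',(97,128),(718,150)),('FL',(250,68),(610,305)),('trayout front',(12,158),(768,88)),('trayout rear',(118,326),(596,20)),('guard FR',(110,86),(697,101)),('guard FL',(267,22),(590,240)),('guard RL',(385,130),(424,165)),('guard RR',(212,200),(545,40))):T(n,a3(*p),b3(*q))
for n,p,q in(('o1',(265,120),(557,207)),('o2',(243,162),(557,157)),('o3',(302,168),(503,178))):T(n,a3(*p),b3(*q));print(atz(A,*a3(*p),.036),atz(B,*b3(*q),.036))
T('knobtop',a2(173,412),b2(565,382))
for n,p,q in(('cA',(98,437),(607,408)),('cB',(200,500) ,(515,412)),('cC',(272,465),(540,370))):T(n,a2(*p),b2(*q))
print('counter top side',[atz(B,*b2(*q),.075).tolist() for q in((510,413),(598,437),(608,400),(530,372))])
print('jar',atz(B,*b2(459,382),.1),atz(A,*a2(285,505),.1)); print('house',atz(B,*b2(672,415),.086),atz(A,*a2(92,365),.086))
print('bottle',atz(A,*a1(340,180),.15),atz(B,*((165.5)*.64-.5,380*.64-.5),.15))
```

```text
brush head top z.04 side [array([0.4614, 0.2828, 0.04  ]), array([0.4315, 0.2848, 0.04  ]), array([0.4575, 0.3983, 0.04  ]), array([0.4302, 0.3966, 0.04  ])]
 scene [array([0.4392, 0.2789, 0.04  ]), array([0.4758, 0.2724, 0.04  ])]
head out corner [0.4528 0.2786 0.0472]
rackA [0.3637 0.4128 0.0577]
[0.3669 0.4105 0.06  ] [0.3627 0.4128 0.06  ]
rackB [0.5193 0.4133 0.0587]
[0.5188 0.4081 0.06  ] [0.5216 0.4163 0.06  ]
rackC [0.5176 0.5348 0.0595]
[0.5179 0.5333 0.06  ] [0.5179 0.5353 0.06  ]
FR [ 0.5393 -0.079   0.0234]
FL [0.524  0.1118 0.0125]
trayout front [ 0.541  -0.1693  0.0272]
trayout rear [ 0.7481 -0.1605  0.0202]
guard FR [ 0.5563 -0.0711  0.0888]
guard FL [0.5429 0.1102 0.09  ]
guard RL [0.7192 0.1219 0.085 ]
guard RR [ 0.7221 -0.0581  0.0898]
o1 [0.6178 0.0659 0.0361]
[0.6183 0.0665 0.036 ] [0.6174 0.0652 0.036 ]
o2 [0.655  0.0179 0.0351]
[0.656  0.0176 0.036 ] [0.6542 0.0181 0.036 ]
o3 [0.6841 0.064  0.0316]
[0.688 0.062 0.036] [0.6805 0.0657 0.036 ]
knobtop [ 0.5518 -0.3671  0.1117]
cA [ 0.5136 -0.4137  0.0677]
cB [ 0.5981 -0.3611  0.0613]
cC [ 0.5951 -0.3394  0.1076]
counter top side [[0.5954, -0.3345, 0.075], [0.4967, -0.3515, 0.075], [0.5164, -0.4121, 0.075], [0.613, -0.4081, 0.075]]
jar [ 0.654  -0.3228  0.1   ] [ 0.6564 -0.3183  0.1   ]
house [ 0.4419 -0.4147  0.086 ] [ 0.4535 -0.4086  0.086 ]
bottle [0.6906 0.3595 0.15  ] [0.6811 0.3669 0.15  ]
```

```bash
R='x'; python3 -m handwheel '[{"grip":0,"delta_pos":[0.5,-0.73,0],"turn":0},{"grip":0,"delta_pos":[0.5,-0.73,0],"turn":0},{"grip":0,"delta_pos":[0.5,-0.73,0],"turn":0},{"grip":0,"delta_pos":[0.5,-0.73,0],"turn":0},{"grip":0,"delta_pos":[0.5,-0.73,0],"turn":0}]'
python3 -m handwheel '[{"grip":0,"delta_pos":[0.5,-0.73,0],"turn":0},{"grip":0,"delta_pos":[0.5,-0.73,0],"turn":0},{"grip":0,"delta_pos":[0.5,-0.73,0],"turn":0},{"grip":0,"delta_pos":[0.5,-0.73,0],"turn":0},{"grip":0,"delta_pos":[0.5,-0.73,0],"turn":0}]'
python3 -m handwheel '[{"grip":0,"delta_pos":[0.5,-0.73,0],"turn":0},{"grip":0,"delta_pos":[0.5,-0.73,0],"turn":0},{"grip":0,"delta_pos":[0.5,-0.73,0],"turn":0},{"grip":0,"delta_pos":[0.5,-0.73,0],"turn":0},{"grip":0,"delta_pos":[0.5,-0.73,0],"turn":0}]'
```

```text
t: 0.6
position: [0.2055, -0.3264, 0.231]
ee_rot: [[0.974, 0.228, 0.001], [0.228, -0.974, 0.001], [0.001, -0.001, -1.0]]
contact_force: [0.1, 0.1, 0.5]
grip_width: 0.996
gripper_force: 0.0
t: 1.1
position: [0.2856, -0.1204, 0.2311]
ee_rot: [[0.973, 0.23, 0.001], [0.23, -0.973, 0.001], [0.001, -0.001, -1.0]]
contact_force: [-0.2, -1.0, -0.3]
grip_width: 0.997
gripper_force: 0.0
t: 1.6
position: [0.3659, 0.0859, 0.2307]
ee_rot: [[0.973, 0.231, -0.001], [0.231, -0.973, 0.001], [-0.001, -0.001, -1.0]]
contact_force: [-0.1, -0.5, 0.1]
grip_width: 0.998
gripper_force: 0.0
```

```bash
python3 -m handwheel '[{"grip":0,"delta_pos":[0.49,-0.64,0],"turn":-0.09},{"grip":0,"delta_pos":[0.49,-0.64,0],"turn":-0.18},{"grip":0,"delta_pos":[0.49,-0.64,0],"turn":-0.27},{"grip":0,"delta_pos":[0.49,-0.64,0],"turn":-0.36},{"grip":0,"delta_pos":[0.49,-0.64,0],"turn":-0.42}]'
python3 -m handwheel '[{"grip":0,"delta_pos":[0,0,0],"turn":-0.09},{"grip":0,"delta_pos":[0,0,0],"turn":-0.18},{"grip":0,"delta_pos":[0,0,0],"turn":-0.27},{"grip":0,"delta_pos":[0,0,0],"turn":-0.36},{"grip":0,"delta_pos":[0,0,0],"turn":-0.43}]'
python3 -m handwheel '[{"grip":0,"delta_pos":[0,0,0],"turn":0},{"grip":0,"delta_pos":[0,0,0],"turn":0}]'
python3 - <<'E'
from h import *
M=model('wrist');im=manip.camera('wrist')
cv2.imwrite('pics/w1.png',im[:,:,::-1])
np.savez('w1.npz',R=M[1],t=M[2])
print(manip.state()['joint_pos'].round(1))
for n,X in dict(headmid=(.449,.34,.04),tip=(.449,.28,.04),rackA=(.3637,.4128,.06)).items():print(n,proj(M,X))
E
```

```text
t: 2.1
position: [0.4498, 0.2702, 0.2281]
ee_rot: [[0.624, 0.782, -0.004], [0.782, -0.624, -0.0], [-0.003, -0.003, -1.0]]
contact_force: [-0.7, -0.5, -0.6]
grip_width: 1.001
gripper_force: 0.0
t: 2.6
position: [0.4488, 0.2657, 0.2305]
ee_rot: [[0.003, 1.0, -0.001], [1.0, -0.003, -0.001], [-0.001, -0.001, -1.0]]
contact_force: [0.3, -0.6, -0.3]
grip_width: 0.997
gripper_force: 0.0
t: 2.8
position: [0.4489, 0.2657, 0.2308]
ee_rot: [[0.01, 1.0, -0.001], [1.0, -0.01, -0.0], [-0.0, -0.001, -1.0]]
contact_force: [0.2, -1.0, -0.3]
grip_width: 1.001
gripper_force: 0.0
[24.4  1.4 82.3 -0.  96.3 25. ]
headmid [256.2 109.5]
tip [256.7 159.4]
rackA [174.7  40.1]
```

View pics/w1.png

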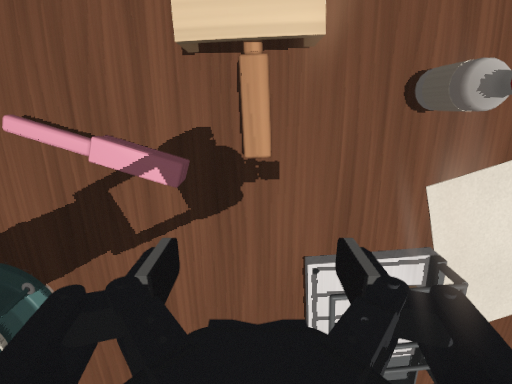

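The wrist view shows the brush head from its tip, mid (257,156), to the handle end (253,56). The pink decoy is at (100,150), the bottle at (465,88), and the rack edge at row 40.

Run:
```python
from h import *
M=model('wrist');B=model('side')
for z in(.035,.04):print([atz(M,*p,z).tolist() for p in((244,158),(270,155),(240,57),(265,55))])
px=lambda u,v:((170+(u-400)/2+.5)*.64-.5,(435+v/2+.5)*.64-.5)
for p,q in(((244,157.5),(725,38)),((270,155),(697,17)),((240,57),(636,153)),((265,55),(607,135))):print(tri([(M,*p),(B,*px(*q))]))
print('pink head',atz(M,180,172,.04),atz(M,92,150,.04))
print('rackedge',atz(M,175,40,.06),atz(M,326,34,.06))
```

```text
[[0.4331, 0.2811, 0.035], [0.4659, 0.2846, 0.035], [0.4311, 0.3989, 0.035], [0.4599, 0.4008, 0.035]]
[[0.4333, 0.282, 0.04], [0.4656, 0.2854, 0.04], [0.4313, 0.3981, 0.04], [0.4597, 0.3999, 0.04]]
[0.4333 0.2824 0.0345]
[0.4652 0.2823 0.0324]
[0.4308 0.3973 0.0402]
[0.4588 0.399  0.0394]
pink head [0.3517 0.2651 0.04  ] [0.2416 0.2951 0.04  ]
rackedge [0.364  0.4129 0.06  ] [0.5234 0.4169 0.06  ]
```

```bash
python3 -m handwheel '[{"grip":0,"delta_pos":[0.28,0,0.1],"turn":0},{"grip":0,"delta_pos":[0.28,0,0.25],"turn":0},{"grip":0,"delta_pos":[0.28,0,0.45],"turn":0},{"grip":0,"delta_pos":[0.28,0,0.65],"turn":0},{"grip":0,"delta_pos":[0.28,0,0.8],"turn":0}]'
python3 -m handwheel '[{"grip":0,"delta_pos":[0,0,0.035],"turn":-0.01},{"grip":0,"delta_pos":[0,0,0.067],"turn":-0.02},{"grip":1,"delta_pos":[0,0,0.067],"turn":-0.02},{"grip":1,"delta_pos":[0,0,0.067],"turn":-0.02},{"grip":1,"delta_pos":[0,0,0.067],"turn":-0.02}]'
python3 -m handwheel '[{"grip":1,"delta_pos":[0,0,0],"turn":0},{"grip":1,"delta_pos":[0,0,0],"turn":0},{"grip":1,"delta_pos":[0,0,0],"turn":0},{"grip":1,"delta_pos":[0,0,0],"turn":0}]'
```

```text
t: 3.35
position: [0.448, 0.3352, 0.0278]
ee_rot: [[0.009, 1.0, -0.003], [1.0, -0.009, -0.002], [-0.002, -0.003, -1.0]]
contact_force: [0.4, 0.3, -0.1]
grip_width: 1.0
gripper_force: 0.0
t: 3.85
position: [0.4513, 0.3367, 0.0171]
ee_rot: [[-0.023, 1.0, 0.004], [1.0, 0.023, 0.002], [0.002, 0.004, -1.0]]
contact_force: [0.5, 0.8, 1.0]
grip_width: 0.515
gripper_force: 0.0
t: 4.25
position: [0.4511, 0.3366, 0.017]
ee_rot: [[-0.024, 1.0, 0.004], [1.0, 0.023, 0.002], [0.002, 0.004, -1.0]]
contact_force: [-1.1, 0.7, 6.2]
grip_width: 0.384
gripper_force: 61.7
```

```bash
python3 -m handwheel '[{"grip":1,"delta_pos":[-0.12,0,-0.006],"turn":0},{"grip":1,"delta_pos":[-0.24,0,-0.006],"turn":0},{"grip":1,"delta_pos":[-0.36,0,-0.006],"turn":0},{"grip":1,"delta_pos":[-0.48,0,-0.006],"turn":0},{"grip":1,"delta_pos":[-0.58,0,-0.006],"turn":0}]'
python3 -m handwheel '[{"grip":1,"delta_pos":[-0.04,0,0.006],"turn":0},{"grip":1,"delta_pos":[-0.04,0,0.006],"turn":0},{"grip":0,"delta_pos":[-0.04,0,0.006],"turn":0},{"grip":0,"delta_pos":[-0.04,0,0.006],"turn":0},{"grip":0,"delta_pos":[-0.04,0,0.006],"turn":0}]'
python3 -m handwheel '[{"grip":0,"delta_pos":[0,0,-0.15],"turn":0},{"grip":0,"delta_pos":[0,0,-0.3],"turn":0},{"grip":0,"delta_pos":[0,0,-0.5],"turn":0},{"grip":0,"delta_pos":[0,0,-0.5],"turn":0}]'
python3 - <<'E'
from h import *
M=model('wrist');im=manip.camera('wrist');b=manip.camera('side')
cv2.imwrite('pics/w2.png',np.hstack([im[:,:,::-1],b[140:,60:348,::-1][:244].copy() if 0 else cv2.resize(b[190:384,100:252,::-1],(288,384))]))
E
```

```text
t: 4.75
position: [0.4536, 0.1902, 0.017]
ee_rot: [[-0.023, 1.0, 0.002], [1.0, 0.023, 0.001], [0.001, 0.002, -1.0]]
contact_force: [0.8, 2.5, 0.8]
grip_width: 0.381
gripper_force: 61.2
t: 5.25
position: [0.4529, 0.1809, 0.0141]
ee_rot: [[-0.024, 1.0, -0.001], [1.0, 0.024, -0.0], [-0.0, -0.001, -1.0]]
contact_force: [0.0, -0.1, -0.5]
grip_width: 0.875
gripper_force: 0.0
t: 5.65
position: [0.4576, 0.1823, 0.1474]
ee_rot: [[-0.024, 1.0, 0.015], [1.0, 0.024, 0.004], [0.003, 0.015, -1.0]]
contact_force: [0.8, -0.5, 0.8]
grip_width: 1.003
gripper_force: 0.0
```

View pics/w2.png

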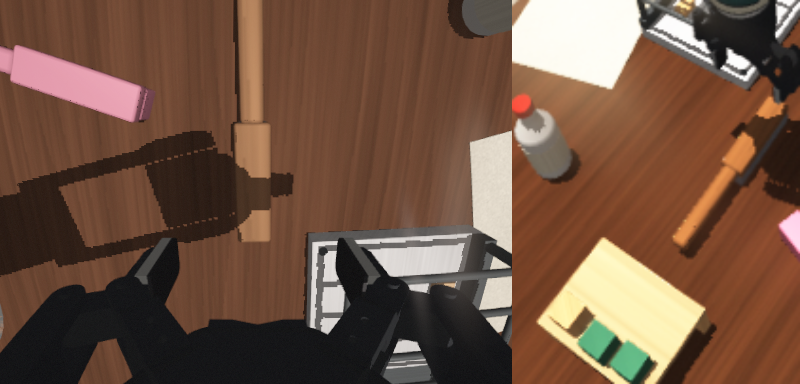

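The brush is out and standing upright. In the wrist view the head runs from row 241 (cols 238–270) to row 123 (cols 235–270), and the handle goes up to (250,0).

Run:
```python
from h import *
M=model('wrist');s=manip.state();print(s['position'].round(4),s['joint_pos'].round(1))
print([atz(M,*p,.04).tolist() for p in((238,241),(270,241),(235,123),(270,123),(243,115),(263,115),(238,2),(261,2))])
```

```text
[0.4541 0.1813 0.141 ] [15.1 -0.9 94.9 -0.  85.8 13.7]
[[0.4371, 0.1295, 0.04], [0.469, 0.1302, 0.04], [0.434, 0.244, 0.04], [0.4647, 0.2447, 0.04], [0.441, 0.2509, 0.04], [0.4584, 0.2513, 0.04], [0.4359, 0.339, 0.04], [0.4542, 0.3395, 0.04]]
```

```bash
python3 -m handwheel '[{"grip":0,"delta_pos":[0.2,-0.014,0],"turn":-0.01},{"grip":0,"delta_pos":[0.4,-0.014,0],"turn":-0.01},{"grip":0,"delta_pos":[0.545,-0.014,0.05],"turn":-0.01},{"grip":0,"delta_pos":[0.545,-0.014,0.25],"turn":-0.01},{"grip":0,"delta_pos":[0.545,-0.014,0.42],"turn":-0.01}]'
python3 -m handwheel '[{"grip":0,"delta_pos":[0,0,0.05],"turn":0},{"grip":0,"delta_pos":[0,0,0.1],"turn":0},{"grip":0,"delta_pos":[0,0,0.1],"turn":0}]'
```

```text
t: 6.25
position: [0.4449, 0.3178, 0.031]
ee_rot: [[-0.042, 0.999, -0.002], [0.999, 0.042, -0.001], [-0.001, -0.002, -1.0]]
contact_force: [-0.2, 0.4, -1.4]
grip_width: 1.001
gripper_force: 0.0
t: 6.55
position: [0.4459, 0.3163, 0.0082]
ee_rot: [[-0.039, 0.999, -0.002], [0.999, 0.039, -0.001], [-0.001, -0.002, -1.0]]
contact_force: [0.4, -0.4, 0.5]
grip_width: 0.998
gripper_force: 0.0
```

```bash
python3 -m handwheel '[{"grip":0,"delta_pos":[0,0,-0.016],"turn":0},{"grip":1,"delta_pos":[0,0,-0.016],"turn":0},{"grip":1,"delta_pos":[0,0,-0.016],"turn":0},{"grip":1,"delta_pos":[0,0,-0.016],"turn":0},{"grip":1,"delta_pos":[0,0,-0.016],"turn":0}]'
python3 -m handwheel '[{"grip":1,"delta_pos":[0,0,-0.016],"turn":0},{"grip":1,"delta_pos":[0,0,-0.016],"turn":0},{"grip":1,"delta_pos":[0,0,-0.016],"turn":0},{"grip":1,"delta_pos":[0,0,-0.016],"turn":0}]'
```

```text
t: 7.05
position: [0.4469, 0.317, 0.0142]
ee_rot: [[-0.039, 0.999, 0.001], [0.999, 0.039, 0.0], [0.0, 0.001, -1.0]]
contact_force: [0.8, 0.4, -0.1]
grip_width: 0.329
gripper_force: 0.7
t: 7.45
position: [0.4463, 0.3169, 0.0172]
ee_rot: [[-0.039, 0.999, -0.001], [0.999, 0.039, -0.0], [-0.0, -0.001, -1.0]]
contact_force: [0.4, -0.5, -1.6]
grip_width: 0.241
gripper_force: 60.3
```

```bash
python3 -m handwheel '[{"grip":1,"delta_pos":[0,0,-0.1],"turn":0},{"grip":1,"delta_pos":[0,-0.08,-0.23],"turn":0},{"grip":1,"delta_pos":[-0.1,-0.2,-0.35],"turn":0},{"grip":1,"delta_pos":[-0.12,-0.36,-0.38],"turn":0},{"grip":1,"delta_pos":[-0.12,-0.36,-0.38],"turn":0}]'
python3 -m handwheel '[{"grip":1,"delta_pos":[0,0,0],"turn":-0.08},{"grip":1,"delta_pos":[0,0,0],"turn":-0.16},{"grip":1,"delta_pos":[0,0,0],"turn":-0.25},{"grip":1,"delta_pos":[0,0,0],"turn":-0.34},{"grip":1,"delta_pos":[0,0,0],"turn":-0.42}]'
python3 -m handwheel '[{"grip":1,"delta_pos":[0,0,0],"turn":-0.09},{"grip":1,"delta_pos":[0,0,0],"turn":-0.18},{"grip":1,"delta_pos":[0,0,0],"turn":-0.27},{"grip":1,"delta_pos":[0,0,0],"turn":-0.36},{"grip":1,"delta_pos":[0,0,0],"turn":-0.43}]'
python3 -m handwheel '[{"grip":1,"delta_pos":[0,0,0],"turn":-0.09},{"grip":1,"delta_pos":[0,0,0],"turn":-0.17},{"grip":1,"delta_pos":[0,0,0],"turn":-0.17},{"grip":1,"delta_pos":[0,0,0],"turn":-0.17}]'
python3 - <<'E'
from h import *
print(manip.state()['joint_pos'].round(1))
a=manip.camera('scene');b=manip.camera('side')
M=model('scene');N=model('side')
cv2.imwrite('pics/m3.png',np.hstack([cv2.resize(a[110:310,170:400,::-1],(400,348),interpolation=cv2.INTER_CUBIC),cv2.resize(b[130:364,40:309,::-1],(400,348),interpolation=cv2.INTER_CUBIC)]))
E
```

```text
t: 7.95
position: [0.3546, 0.2829, 0.1137]
ee_rot: [[-0.04, 0.999, -0.0], [0.999, 0.04, 0.001], [0.001, -0.0, -1.0]]
contact_force: [0.9, 0.4, -2.2]
grip_width: 0.245
gripper_force: 60.5
t: 8.45
position: [0.3579, 0.2834, 0.1118]
ee_rot: [[-0.648, 0.762, -0.001], [0.762, 0.648, -0.001], [0.0, -0.001, -1.0]]
contact_force: [0.2, -0.4, -1.4]
grip_width: 0.246
gripper_force: 60.3
t: 8.95
position: [0.3578, 0.2832, 0.1117]
ee_rot: [[-0.982, 0.19, -0.001], [0.19, 0.982, -0.001], [0.001, -0.001, -1.0]]
contact_force: [-0.0, -0.0, -2.1]
grip_width: 0.243
gripper_force: 60.3
t: 9.35
position: [0.3577, 0.2833, 0.1119]
ee_rot: [[-0.998, -0.068, -0.001], [-0.068, 0.998, -0.001], [0.001, -0.001, -1.0]]
contact_force: [-0.1, 0.3, -1.4]
grip_width: 0.247
gripper_force: 60.4
[ 31.3  -3.8 101.1  -0.   82.7 -62.6]
```

View pics/m3.png

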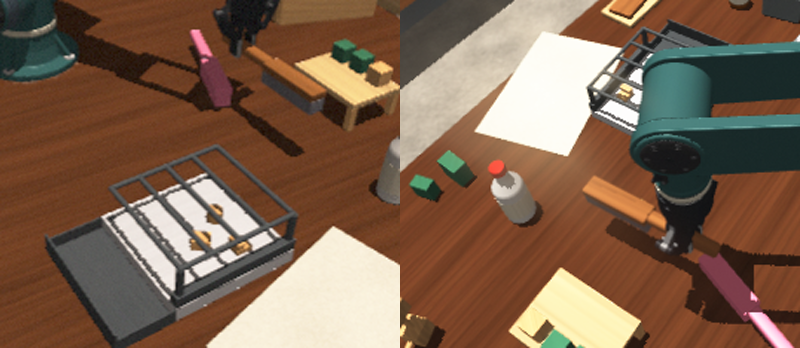

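The brush is held level, with the head pointing towards +x. Tip corners are at scene (305,102)/(325,93) and side (597,178)/(583,192). The offcuts haven't moved.

Run:
```python
from h import *
A=model('scene');B=model('side')
p=lambda u,v:(170+u/1.739-.2,110+v/1.739-.2); q=lambda u,v:(40+(u-400)/1.487-.2,130+v/1.487-.2)
print(tri([(A,*p(305,102)),(B,*q(597,178))]),tri([(A,*p(325,93)),(B,*q(583,192))]))
print('inner end',tri([(A,*p(250,50)),(B,*q(650,228))]))
# bed pose, planned points
c,s=np.cos(np.radians(4.1)),np.sin(np.radians(4.1))
W=lambda x,y:(np.array([.630,.0247])+[c*x-s*y,s*x+c*y]).round(4)
for y in(.17,.09,0,-.1,-.14):print(y,W(-.112,y),W(.078,y))
for n,X in dict(FRtop=(*W(-.1,-.1),.024),guardFR=(*W(-.084,-.096),.09),gRL=(*W(.097,.096),.09)).items(): print(n,(proj(A,X)-[170,110])*1.739,(proj(B,X)-[40,130])*1.487+[400,0])
```

```text
[0.5471 0.2781 0.1207] [0.5471 0.3145 0.127 ]
inner end [0.4032 0.2923 0.1358]
0.17 [0.5061 0.1863] [0.6956 0.1998]
0.09 [0.5119 0.1065] [0.7014 0.12  ]
0 [0.5183 0.0167] [0.7078 0.0303]
-0.1 [ 0.5254 -0.0831] [ 0.715  -0.0695]
-0.14 [ 0.5283 -0.1229] [ 0.7178 -0.1094]
FRtop [ 99.2969 215.9838] [724.4634  78.9597]
guardFR [105.7312 187.6381] [716.2849  55.7625]
gRL [297.369  214.0709] [585.2802  86.5434]
```

```bash
python3 -m handwheel '[{"grip":1,"delta_pos":[-0.14,-0.107,0],"turn":0},{"grip":1,"delta_pos":[-0.28,-0.214,0],"turn":0},{"grip":1,"delta_pos":[-0.42,-0.321,0],"turn":0},{"grip":1,"delta_pos":[-0.564,-0.428,0.05],"turn":0},{"grip":1,"delta_pos":[-0.564,-0.428,0.15],"turn":0}]'
python3 -m handwheel '[{"grip":1,"delta_pos":[0,0,0.08],"turn":0},{"grip":1,"delta_pos":[0,0,0.08],"turn":0},{"grip":1,"delta_pos":[0,0,0.08],"turn":0}]'
```

```text
t: 9.95
position: [0.5126, 0.1838, 0.0773]
ee_rot: [[-0.998, -0.064, 0.009], [-0.064, 0.998, -0.0], [-0.009, -0.001, -1.0]]
contact_force: [0.2, 0.5, -1.3]
grip_width: 0.243
gripper_force: 60.4
t: 10.25
position: [0.5058, 0.1866, 0.0549]
ee_rot: [[-0.998, -0.07, -0.001], [-0.07, 0.998, -0.0], [0.001, -0.0, -1.0]]
contact_force: [-0.0, 0.0, -1.1]
grip_width: 0.242
gripper_force: 60.3
```

```bash
python3 -m handwheel '[{"grip":1,"delta_pos":[0,-0.12,0],"turn":0},{"grip":1,"delta_pos":[0,-0.24,0],"turn":0},{"grip":1,"delta_pos":[0,-0.328,0],"turn":0},{"grip":1,"delta_pos":[0,-0.328,0.015],"turn":0},{"grip":1,"delta_pos":[0,-0.328,0.028],"turn":0}]'
python3 -m handwheel '[{"grip":1,"delta_pos":[0,0,0],"turn":0},{"grip":1,"delta_pos":[0,-0.05,0],"turn":0}]'
```

```text
t: 10.75
position: [0.5129, 0.1051, 0.0496]
ee_rot: [[-0.998, -0.07, 0.003], [-0.07, 0.998, 0.001], [-0.003, 0.001, -1.0]]
contact_force: [0.9, -0.0, -1.2]
grip_width: 0.246
gripper_force: 60.3
t: 10.95
position: [0.5126, 0.094, 0.0483]
ee_rot: [[-0.997, -0.074, 0.0], [-0.074, 0.997, 0.001], [-0.0, 0.001, -1.0]]
contact_force: [-0.0, -0.0, -1.4]
grip_width: 0.243
gripper_force: 60.4
```

```bash
python3 -m handwheel '[{"grip":1,"delta_pos":[0,0,0.008],"turn":0},{"grip":1,"delta_pos":[0,0,0.008],"turn":0}]'|sed -n '2p;4p'
python3 -m handwheel '[{"grip":1,"delta_pos":[0,0,0.008],"turn":0},{"grip":1,"delta_pos":[0,0,0.008],"turn":0}]'|sed -n '2p;4p'
python3 -m handwheel '[{"grip":1,"delta_pos":[0,0,0.006],"turn":0},{"grip":1,"delta_pos":[0,0,0.006],"turn":0}]'|sed -n '2p;4p'
```

```text
position: [0.5125, 0.0923, 0.0458]
contact_force: [-0.3, -0.4, -2.2]
position: [0.5125, 0.0926, 0.0437]
contact_force: [-0.7, 0.3, -2.7]
position: [0.5125, 0.0925, 0.0422]
contact_force: [0.5, -0.6, -1.7]
```

```bash
python3 -m handwheel '[{"grip":1,"delta_pos":[0,-0.09,0.004],"turn":0},{"grip":1,"delta_pos":[0,-0.18,0.004],"turn":0},{"grip":1,"delta_pos":[0,-0.27,0.004],"turn":0},{"grip":1,"delta_pos":[0,-0.36,0.004],"turn":0},{"grip":1,"delta_pos":[0,-0.45,0.004],"turn":0}]'
python3 -m handwheel '[{"grip":1,"delta_pos":[0,-0.08,0],"turn":0},{"grip":1,"delta_pos":[0,-0.16,0],"turn":0},{"grip":1,"delta_pos":[0,-0.24,0],"turn":0},{"grip":1,"delta_pos":[0,-0.32,0],"turn":0},{"grip":1,"delta_pos":[0,-0.4,0],"turn":0}]'
python3 -m handwheel '[{"grip":1,"delta_pos":[0,0,0],"turn":0},{"grip":1,"delta_pos":[0,0,-0.2],"turn":0},{"grip":1,"delta_pos":[0,0,-0.4],"turn":0},{"grip":1,"delta_pos":[0,0,-0.6],"turn":0}]'
python3 - <<'E'
from h import *
a=manip.camera('scene');b=manip.camera('side')
cv2.imwrite('pics/m4.png',np.hstack([cv2.resize(a[160:330,180:376,::-1],(400,347),interpolation=cv2.INTER_CUBIC),cv2.resize(b[110:280,150:346,::-1],(400,347),interpolation=cv2.INTER_CUBIC)]))
E
```

```text
t: 12.05
position: [0.5207, -0.0206, 0.0416]
ee_rot: [[-0.997, -0.071, 0.0], [-0.071, 0.997, 0.0], [-0.0, 0.0, -1.0]]
contact_force: [0.6, 1.0, -2.1]
grip_width: 0.246
gripper_force: 60.4
t: 12.55
position: [0.5292, -0.1201, 0.043]
ee_rot: [[-0.997, -0.071, 0.004], [-0.071, 0.997, 0.0], [-0.004, -0.0, -1.0]]
contact_force: [-0.6, 2.2, 2.6]
grip_width: 0.246
gripper_force: 60.7
t: 12.95
position: [0.5268, -0.1184, 0.1922]
ee_rot: [[-0.997, -0.071, -0.003], [-0.071, 0.997, 0.001], [0.003, 0.001, -1.0]]
contact_force: [0.6, -0.2, -1.7]
grip_width: 0.242
gripper_force: 60.1
```

View pics/m4.png

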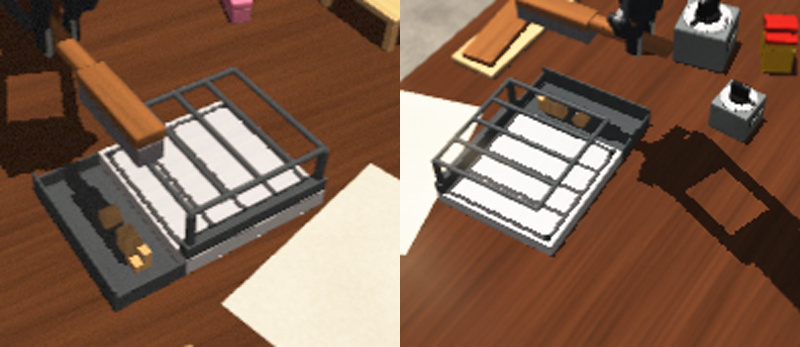

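All three offcuts lie in the tray (scene crop 110,215; 128,238; 140,257). Next I'll put the brush down on the clear bench in front of the bed.

```bash
python3 -m handwheel '[{"grip":1,"delta_pos":[0.13,0.13,0],"turn":0},{"grip":1,"delta_pos":[0.26,0.26,0],"turn":0},{"grip":1,"delta_pos":[0.39,0.39,0],"turn":0},{"grip":1,"delta_pos":[0.52,0.52,0],"turn":0},{"grip":1,"delta_pos":[0.65,0.65,0],"turn":0}]'|sed -n 2p
python3 -m handwheel '[{"grip":1,"delta_pos":[0.1,0.1,0.05],"turn":0},{"grip":1,"delta_pos":[0.2,0.2,0.15],"turn":0},{"grip":1,"delta_pos":[0.2,0.2,0.3],"turn":0},{"grip":1,"delta_pos":[0.2,0.2,0.45],"turn":0},{"grip":1,"delta_pos":[0.2,0.2,0.6],"turn":0}]'|sed -n 2,4p
python3 -m handwheel '[{"grip":1,"delta_pos":[0,0,0.05],"turn":0},{"grip":1,"delta_pos":[0,0,0.05],"turn":0}]'|sed -n 2,4p
```

```text
position: [0.3518, 0.0326, 0.1903]
position: [0.2995, 0.0782, 0.0397]
ee_rot: [[-0.997, -0.072, 0.0], [-0.072, 0.997, 0.0], [-0.0, 0.0, -1.0]]
contact_force: [0.1, 1.0, -2.1]
position: [0.2971, 0.0777, 0.0258]
ee_rot: [[-0.997, -0.071, -0.008], [-0.071, 0.997, -0.0], [0.008, 0.0, -1.0]]
contact_force: [0.2, 0.5, -1.6]
```

```bash
python3 -m handwheel '[{"grip":1,"delta_pos":[0,0,0.014],"turn":0},{"grip":1,"delta_pos":[0,0,0.028],"turn":0},{"grip":1,"delta_pos":[0,0,0.034],"turn":0},{"grip":1,"delta_pos":[0,0,0.034],"turn":0}]'|sed -n 2,4p
python3 -m handwheel '[{"grip":1,"delta_pos":[0,0,0.008],"turn":0},{"grip":1,"delta_pos":[0,0,0.008],"turn":0},{"grip":1,"delta_pos":[0,0,0.008],"turn":0}]'|sed -n 2,4p
```

```text
position: [0.3011, 0.0774, 0.021]
ee_rot: [[-0.998, -0.07, 0.001], [-0.07, 0.998, 0.0], [-0.001, -0.0, -1.0]]
contact_force: [0.6, 0.6, -1.1]
position: [0.3008, 0.0773, 0.0186]
ee_rot: [[-0.998, -0.071, 0.0], [-0.071, 0.998, -0.0], [-0.0, -0.0, -1.0]]
contact_force: [0.2, -0.6, -0.9]
```

```bash
python3 -m handwheel '[{"grip":1,"delta_pos":[0,0,0.008],"turn":0},{"grip":0,"delta_pos":[0,0,0.008],"turn":0},{"grip":0,"delta_pos":[0,0,0.008],"turn":0},{"grip":0,"delta_pos":[0,0,0.008],"turn":0},{"grip":0,"delta_pos":[0,0,0.008],"turn":0}]'|sed -n 2,6p
python3 -m handwheel '[{"grip":0,"delta_pos":[0,0,-0.1],"turn":0},{"grip":0,"delta_pos":[0,0,-0.3],"turn":0},{"grip":0,"delta_pos":[0,0,-0.5],"turn":0},{"grip":0,"delta_pos":[0,0,-0.7],"turn":0},{"grip":0,"delta_pos":[0,0,-0.9],"turn":0}]'|sed -n 2,2p
python3 -m handwheel '[{"grip":0,"delta_pos":[-0.29,-0.62,-0.06],"turn":0},{"grip":0,"delta_pos":[-0.29,-0.62,-0.06],"turn":0},{"grip":0,"delta_pos":[-0.29,-0.62,-0.06],"turn":0},{"grip":0,"delta_pos":[-0.29,-0.62,-0.06],"turn":0}]'|sed -n 2,2p
python3 -m handwheel '[{"grip":0,"delta_pos":[-0.29,-0.62,0],"turn":0},{"grip":0,"delta_pos":[-0.29,-0.62,0],"turn":0},{"grip":0,"delta_pos":[-0.29,-0.62,0],"turn":0},{"grip":0,"delta_pos":[-0.29,-0.62,0],"turn":0}]'|sed -n 2,2p
python3 -m handwheel '[{"grip":0,"delta_pos":[-0.29,-0.62,0],"turn":0},{"grip":0,"delta_pos":[-0.29,-0.62,0],"turn":0},{"grip":0,"delta_pos":[-0.29,-0.62,0],"turn":0},{"grip":0,"delta_pos":[-0.29,-0.62,0],"turn":0},{"grip":0,"delta_pos":[-0.29,-0.62,0],"turn":0}]'|sed -n 2,2p
python3 - <<'E'
from h import *
M=model('wrist');np.savez('w5.npz',R=M[1],t=M[2]);w=manip.camera('wrist');a=manip.camera('scene')
p=proj(M,(.552,-.37,.117)).astype(int);print(p,manip.state()['joint_pos'].round(1))
x,y=max(p[0]-70,0),max(p[1]-70,0);print(x,y)
cv2.imwrite('pics/m5.png',np.hstack([cv2.resize(w[y:y+150,x:x+150,::-1],(500,500),interpolation=cv2.INTER_CUBIC),cv2.resize(a[90:290,180:300,::-1],(300,500))]))
E
```

```text
position: [0.301, 0.0774, 0.0168]
ee_rot: [[-0.998, -0.071, 0.001], [-0.071, 0.998, -0.0], [-0.001, -0.0, -1.0]]
contact_force: [-0.3, 0.1, 0.1]
grip_width: 0.911
gripper_force: 0.0
position: [0.3004, 0.0774, 0.2438]
position: [0.3853, -0.0753, 0.2567]
position: [0.4683, -0.2252, 0.2553]
position: [0.5509, -0.3738, 0.2538]
[259 182] [ -38.9   19.8   58.2    0.   102.1 -132.9]
189 112
```

View pics/m5.png

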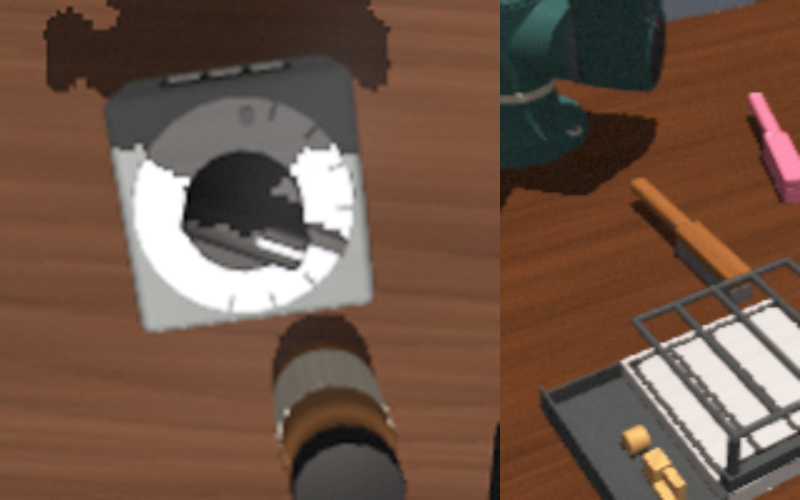

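The wrist crop shows the knob disc centred at (245,211), the pointer end at (345,240) and the stop pin at (247,115), so the knob needs about 110° anticlockwise. The scene crop shows the brush standing upright on the bench at (695,240), with the offcuts in the tray.

Run:
```python
from h import *
z=np.load('w5.npz');M=(manip.camera_model('wrist'),z['R'],z['t'])
p=lambda u,v:(189+u/3.333-.35,112+v/3.333-.35)
c=atz(M,*p(244,211),.087);e=atz(M,*p(345,240),.087);pin=atz(M,*p(247,115),.091);print(c,e,pin)
d=atz(M,*p(244,203),.076);print('dial',d)
ang=lambda v:np.degrees(np.arctan2(v[1],v[0])).round(1)
print('pointer',ang(e-c),'pin',ang(pin-c), 'bar',ang(atz(M,*p(345,240),.087)-atz(M,*p(190,230),.1)),ang(atz(M,*p(300,268),.1)-atz(M,*p(190,232),.1)))
k=[atz(M,*p(*q),.075) for q in((142,330),(372,298),(108,110),(350,70))];print(k,ang(k[1]-k[0])-90,ang(k[1]-k[3]),ang(k[0]-k[2]))
print(manip.state()['position'].round(4))
```

```text
[ 0.5511 -0.3672  0.087 ] [ 0.5592 -0.3306  0.087 ] [ 0.5168 -0.3688  0.091 ]
dial [ 0.5507 -0.3671  0.076 ]
pointer 77.5 pin -177.3 bar 86.5 75.0
[array([ 0.603 , -0.4022,  0.075 ]), array([ 0.5843, -0.3161,  0.075 ]), array([ 0.5204, -0.4177,  0.075 ]), array([ 0.5007, -0.3334,  0.075 ])] 12.299999999999997 11.7 10.6
[ 0.5504 -0.3709  0.2557]
```

```bash
python3 -m handwheel '[{"grip":0,"delta_pos":[0,0,0],"turn":0.09},{"grip":0,"delta_pos":[0,0,0],"turn":0.18},{"grip":0,"delta_pos":[0,0,0],"turn":0.27},{"grip":0,"delta_pos":[0,0,0],"turn":0.36},{"grip":0,"delta_pos":[0,0,0],"turn":0.45}]'|sed -n 3p
python3 -m handwheel '[{"grip":0,"delta_pos":[0,0,0],"turn":0.09},{"grip":0,"delta_pos":[0,0,0],"turn":0.18},{"grip":0,"delta_pos":[0,0,0],"turn":0.27},{"grip":0,"delta_pos":[0,0,0],"turn":0.36},{"grip":0,"delta_pos":[0,0,0],"turn":0.45}]'|sed -n 3p
python3 -m handwheel '[{"grip":0,"delta_pos":[0,0,0],"turn":0.09},{"grip":0,"delta_pos":[0,0,0],"turn":0.18},{"grip":0,"delta_pos":[0,0,0],"turn":0.27},{"grip":0,"delta_pos":[0,0,0],"turn":0.27},{"grip":0,"delta_pos":[0,0,0],"turn":0.27}]'|sed -n 2,3p
```

```text
ee_rot: [[-0.802, 0.597, 0.001], [0.597, 0.802, -0.001], [-0.001, 0.0, -1.0]]
ee_rot: [[-0.222, 0.975, 0.001], [0.975, 0.222, -0.001], [-0.001, 0.001, -1.0]]
position: [0.5504, -0.3699, 0.2576]
ee_rot: [[0.191, 0.982, 0.001], [0.982, -0.191, -0.001], [-0.0, 0.001, -1.0]]
```

```bash
python3 -m handwheel '[{"grip":0,"delta_pos":[0.012,0,0.15],"turn":0},{"grip":0,"delta_pos":[0.012,0,0.3],"turn":0.012},{"grip":0,"delta_pos":[0.012,0,0.45],"turn":0.012},{"grip":0,"delta_pos":[0.012,0,0.57],"turn":0.012},{"grip":0,"delta_pos":[0.012,0,0.655],"turn":0.012}]'|sed -n 2,4p
python3 -m handwheel '[{"grip":0,"delta_pos":[0,0,0],"turn":0},{"grip":1,"delta_pos":[0,0,0],"turn":0},{"grip":1,"delta_pos":[0,0,0],"turn":0},{"grip":1,"delta_pos":[0,0,0],"turn":0},{"grip":1,"delta_pos":[0,0,0],"turn":0}]'
python3 -m handwheel '[{"grip":1,"delta_pos":[0,0,0],"turn":0},{"grip":1,"delta_pos":[0,0,0],"turn":0},{"grip":1,"delta_pos":[0,0,0],"turn":0},{"grip":1,"delta_pos":[0,0,0],"turn":0}]'
```

```text
position: [0.5499, -0.3667, 0.09]
ee_rot: [[0.211, 0.978, -0.003], [0.978, -0.211, 0.002], [0.002, -0.003, -1.0]]
contact_force: [-0.0, -0.4, -0.2]
t: 19.85
position: [0.5518, -0.3687, 0.0947]
ee_rot: [[0.213, 0.977, 0.002], [0.977, -0.213, -0.002], [-0.001, 0.003, -1.0]]
contact_force: [-0.1, -0.0, 0.8]
grip_width: 0.332
gripper_force: 0.0
t: 20.25
position: [0.5516, -0.3684, 0.0941]
ee_rot: [[0.213, 0.977, 0.002], [0.977, -0.213, -0.001], [-0.001, 0.002, -1.0]]
contact_force: [-0.4, 0.9, 5.5]
grip_width: 0.148
gripper_force: 60.0
```

```bash
python3 -m handwheel '[{"grip":1,"delta_pos":[0,0,0],"turn":-0.08},{"grip":1,"delta_pos":[0,0,0],"turn":-0.16},{"grip":1,"delta_pos":[0,0,0],"turn":-0.24},{"grip":1,"delta_pos":[0,0,0],"turn":-0.32},{"grip":1,"delta_pos":[0,0,0],"turn":-0.4}]'
python3 -m handwheel '[{"grip":1,"delta_pos":[0,0,0],"turn":-0.08},{"grip":1,"delta_pos":[0,0,0],"turn":-0.16},{"grip":1,"delta_pos":[0,0,0],"turn":-0.24},{"grip":1,"delta_pos":[0,0,0],"turn":-0.32},{"grip":1,"delta_pos":[0,0,0],"turn":-0.4}]'
python3 - <<'E'
from rig import manip
s=manip.state();print(s['moment'].round(2),s['joint_pos'].round(1))
E
```

```text
t: 20.75
position: [0.5517, -0.3684, 0.0941]
ee_rot: [[-0.406, 0.914, 0.002], [0.914, 0.406, -0.001], [-0.002, 0.001, -1.0]]
contact_force: [-0.1, 0.7, 5.4]
grip_width: 0.144
gripper_force: 60.2
t: 21.25
position: [0.5518, -0.3683, 0.0941]
ee_rot: [[-0.866, 0.5, 0.002], [0.5, 0.866, -0.001], [-0.002, 0.0, -1.0]]
contact_force: [0.7, 1.2, 5.4]
grip_width: 0.152
gripper_force: 60.2
[ 0.3  -0.05 -0.05] [-38.6  22.6  72.9   0.   84.4 -98.6]
```

```bash
python3 -m handwheel '[{"grip":1,"delta_pos":[0,0,0],"turn":-0.08},{"grip":1,"delta_pos":[0,0,0],"turn":-0.16},{"grip":1,"delta_pos":[0,0,0],"turn":-0.24},{"grip":1,"delta_pos":[0,0,0],"turn":-0.32},{"grip":1,"delta_pos":[0,0,0],"turn":-0.39}]'|sed -n 3p
python3 -c "
from rig import manip
s=manip.state();print(s['moment'].round(2),s['joint_pos'].round(1))"
python3 -m handwheel '[{"grip":1,"delta_pos":[0,0,0],"turn":-0.03},{"grip":1,"delta_pos":[0,0,0],"turn":-0.05},{"grip":1,"delta_pos":[0,0,0],"turn":-0.05}]'|sed -n 3p
python3 -c "
from rig import manip
s=manip.state();print(s['moment'].round(2),s['joint_pos'].round(1))"
```

```text
ee_rot: [[-0.996, -0.088, 0.002], [-0.088, 0.996, -0.001], [-0.002, -0.001, -1.0]]
[ 0.35  0.02 -0.05] [ -38.6   22.6   72.9    0.    84.4 -133.7]
ee_rot: [[-0.987, -0.162, 0.002], [-0.162, 0.987, -0.001], [-0.002, -0.001, -1.0]]
[0.36 0.01 0.05] [ -38.6   22.6   72.9    0.    84.4 -137.9]
```

```bash
python3 -m handwheel '[{"grip":0,"delta_pos":[0,0,0],"turn":0},{"grip":0,"delta_pos":[0,0,0],"turn":0},{"grip":0,"delta_pos":[0,0,0],"turn":0},{"grip":0,"delta_pos":[0,0,-0.12],"turn":0},{"grip":0,"delta_pos":[0,0,-0.24],"turn":0}]'|sed -n 2,5p
python3 -m handwheel '[{"grip":0,"delta_pos":[0,0,0],"turn":0.09},{"grip":0,"delta_pos":[0,0,0],"turn":0.18},{"grip":0,"delta_pos":[0,0,0],"turn":0.27},{"grip":0,"delta_pos":[0,0,0],"turn":0.36},{"grip":0,"delta_pos":[0,0,0],"turn":0.45}]'|sed -n 3p
python3 -m handwheel '[{"grip":0,"delta_pos":[0,0,0],"turn":0.09},{"grip":0,"delta_pos":[0,0,0],"turn":0.18},{"grip":0,"delta_pos":[0,0,0],"turn":0.27},{"grip":0,"delta_pos":[0,0,0],"turn":0.36},{"grip":0,"delta_pos":[0,0,0],"turn":0.45}]'|sed -n 3p
python3 -m handwheel '[{"grip":0,"delta_pos":[0,0,0],"turn":0.09},{"grip":0,"delta_pos":[0,0,0],"turn":0.18},{"grip":0,"delta_pos":[0,0,0],"turn":0.27},{"grip":0,"delta_pos":[0,0,0],"turn":0.36},{"grip":0,"delta_pos":[0,0,0],"turn":0.45}]'|sed -n 3p
python3 -m handwheel '[{"grip":0,"delta_pos":[0,0,0],"turn":0.09},{"grip":0,"delta_pos":[0,0,0],"turn":0.18},{"grip":0,"delta_pos":[0,0,0],"turn":0.27},{"grip":0,"delta_pos":[0,0,0],"turn":0.36},{"grip":0,"delta_pos":[0,0,0],"turn":0.45}]'|sed -n 3p
python3 -m handwheel '[{"grip":0,"delta_pos":[0,0,0],"turn":0.09},{"grip":0,"delta_pos":[0,0,0],"turn":0.18},{"grip":0,"delta_pos":[0,0,0],"turn":0.2},{"grip":0,"delta_pos":[0,0,0],"turn":0.2}]'|sed -n 2,3p
```

```text
position: [0.5501, -0.3675, 0.1509]
ee_rot: [[-0.987, -0.161, -0.004], [-0.161, 0.987, 0.003], [0.004, 0.004, -1.0]]
contact_force: [0.9, -0.8, 0.9]
grip_width: 0.981
ee_rot: [[-0.852, 0.524, -0.001], [0.524, 0.852, 0.0], [0.001, -0.0, -1.0]]
ee_rot: [[-0.308, 0.951, -0.001], [0.951, 0.308, 0.0], [0.001, -0.001, -1.0]]
ee_rot: [[0.384, 0.923, -0.001], [0.923, -0.384, 0.0], [0.0, -0.001, -1.0]]
ee_rot: [[0.892, 0.453, -0.001], [0.453, -0.892, 0.001], [-0.001, -0.001, -1.0]]
position: [0.5509, -0.3681, 0.1522]
ee_rot: [[0.987, 0.161, -0.001], [0.161, -0.987, 0.0], [-0.001, -0.001, -1.0]]
```

```bash
python3 -m handwheel '[{"grip":0,"delta_pos":[0,0,0.12],"turn":0},{"grip":0,"delta_pos":[0,0,0.235],"turn":0},{"grip":0,"delta_pos":[0,0,0.235],"turn":0},{"grip":1,"delta_pos":[0,0,0.235],"turn":0},{"grip":1,"delta_pos":[0,0,0.235],"turn":0}]'|sed -n 2,6p
python3 -m handwheel '[{"grip":1,"delta_pos":[0,0,0],"turn":0},{"grip":1,"delta_pos":[0,0,0],"turn":0},{"grip":1,"delta_pos":[0,0,0],"turn":0},{"grip":1,"delta_pos":[0,0,0],"turn":0},{"grip":1,"delta_pos":[0,0,0],"turn":0}]'|sed -n 2,6p
python3 -m handwheel '[{"grip":1,"delta_pos":[0,0,0],"turn":-0.03},{"grip":1,"delta_pos":[0,0,0],"turn":-0.04},{"grip":1,"delta_pos":[0,0,0],"turn":-0.04}]'|sed -n 3p
python3 -c "
from rig import manip
s=manip.state();print(s['moment'].round(2),s['joint_pos'].round(1),s['tau'].round(2))"
python3 -m handwheel '[{"grip":1,"delta_pos":[0,0,0],"turn":-0.03},{"grip":1,"delta_pos":[0,0,0],"turn":-0.04},{"grip":1,"delta_pos":[0,0,0],"turn":-0.04}]'|sed -n 3p
python3 -c "
from rig import manip
s=manip.state();print(s['moment'].round(2),s['joint_pos'].round(1),s['tau'].round(2))"
```

```text
position: [0.552, -0.3689, 0.0962]
ee_rot: [[0.987, 0.161, 0.003], [0.161, -0.987, -0.002], [0.002, 0.003, -1.0]]
contact_force: [0.2, 0.2, 0.3]
grip_width: 0.691
gripper_force: 0.0
position: [0.5515, -0.3683, 0.0955]
ee_rot: [[0.987, 0.161, 0.001], [0.161, -0.987, -0.001], [0.001, 0.001, -1.0]]
contact_force: [-0.6, 1.6, 4.9]
grip_width: 0.146
gripper_force: 60.5
ee_rot: [[0.975, 0.221, 0.002], [0.221, -0.975, -0.001], [0.001, 0.001, -1.0]]
[ 0.29  0.08 -0.57] [-38.6  22.5  72.8   0.   84.5  38.6] [ -0.09 -43.52 -28.31  -0.32  -0.53  -0.63]
ee_rot: [[0.961, 0.278, 0.002], [0.278, -0.961, 0.0], [0.002, 0.0, -1.0]]
[ 0.38  0.05 -1.95] [-38.7  22.5  72.8   0.1  84.5  35.2] [  0.82 -43.39 -28.28  -0.68  -0.57  -2.02]
```

The moment has risen to about 2 N·m, so the knob is against its stop. I'll release, back off and look.

```bash
python3 -m handwheel '[{"grip":0,"delta_pos":[0,0,0],"turn":0},{"grip":0,"delta_pos":[0,0,0],"turn":0},{"grip":0,"delta_pos":[0,0,0],"turn":0},{"grip":0,"delta_pos":[0,0,-0.15],"turn":0},{"grip":0,"delta_pos":[0,0,-0.3],"turn":0}]'|sed -n 2,5p
python3 -m handwheel '[{"grip":0,"delta_pos":[0,0,-0.2],"turn":0},{"grip":0,"delta_pos":[0,0,-0.36],"turn":0},{"grip":0,"delta_pos":[0,0,-0.36],"turn":0},{"grip":0,"delta_pos":[0,0,-0.36],"turn":0}]'|sed -n 1,2p
python3 - <<'E'
from h import *
M=model('wrist');w=manip.camera('wrist');a=manip.camera('scene')
p=proj(M,(.551,-.367,.1)).astype(int);x,y=p[0]-70,max(p[1]-70,0);print(x,y,p)
cv2.imwrite('pics/m6.png',np.hstack([cv2.resize(w[y:y+150,x:x+125,::-1],(400,480),interpolation=cv2.INTER_CUBIC),cv2.resize(a[90:330,60:260,::-1],(400,480))]))
E
```

```text
position: [0.55, -0.3674, 0.1671]
ee_rot: [[0.959, 0.284, -0.005], [0.284, -0.959, 0.003], [-0.004, -0.004, -1.0]]
contact_force: [1.1, -0.5, -1.1]
grip_width: 0.977
t: 27.45
position: [0.5515, -0.3685, 0.2606]
185 106 [255 176]
```

View pics/m6.png

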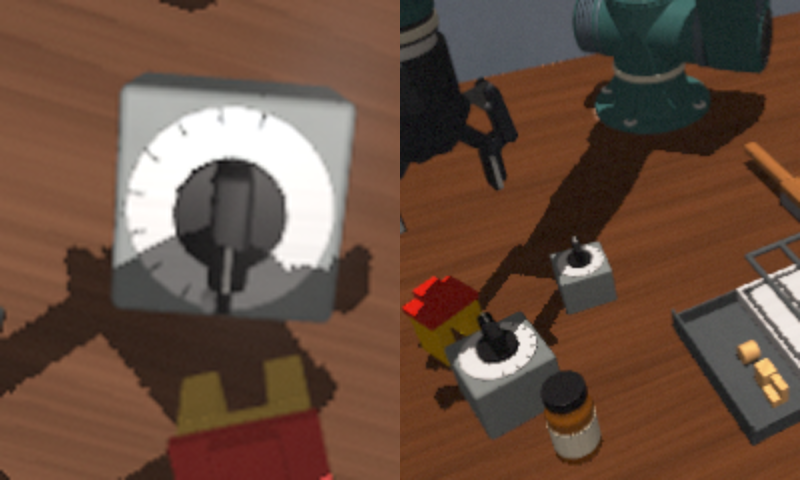

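The wrist crop shows the pointer (223,290) at the -x rim by the pin, with the bar parallel to the housing edges, so the knob is at zero. The scene crop shows the jar and house standing where they were and the offcuts in the tray.

```bash
python3 -c "
from rig import manip
print(manip.close_job())"
```

```text
the job is handed in; nothing more can be done
None
```

I've handed the job in: the offcuts are in the scrap tray, the brush is back standing on its bristles, the knob is turned to its zero stop, and I saw none of the bystanders disturbed. The hand-in gave no verdict.

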